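Clear the jar and square up the specimen board

ROBOT

A 6-joint arm with a two-finger parallel gripper is mounted at the origin on the work surface. World frame = base frame: x ahead of the robot, y to its left, z up, the work surface at z = 0. Lengths are in m, angles in rad, forces in N, time in s.
With the tool pointing down it reaches from about 0.375 to 0.975 m from the base axis. Payload 3.8 kg.
Tool frame: the origin (TCP) lies at the centre of the arm's flange, where the gripper is bolted on; the fingertips stand 166 mm ahead of it and the grasp point (between the pads) lies 147 mm ahead of it; z points along the fingers, y is the line along which they close (so a half turn about z gives the same grasp; the last joint's range is limited). The gripper opens to 88 mm and grips with 3 to 60 N. Pads are 18 mm wide; open, the fingers measure 123 mm over their backs; the gripper's body (75 mm by 187 mm) begins 45 mm behind the grasp point.
Start: joints at [-1.334, 0.264, 1.604, -0, 1.274, -0.037], TCP at [0.183, -0.65, 0.405] pointing down, gripper open.
Joint ranges: [-2.63, 2.63], [-0.94, 2.18], [0.31, 2.57], [-1.31, 4.45], [0, 2.66], [-2.55, 2.55]. Speed limits (rad/s): [2.57, 2.57, 3.14, 3.14, 3.14, 3.14].

INTERFACE

Orientations are given as a rotation vector (axis times angle).
In Python, from bench import arm, let_go, grab, solver, imaging, finish_job, monitor gives the robot as it stands. Calls block until the motion is done:
- arm.movep(position, orientation): joint-space move of the TCP to a pose.
- arm.servo_line(position, rot=None, vel=0.15, max_force=None): straight line of the TCP; rot=None keeps the orientation; vel is the mean speed in m/s. With max_force (N) it stops when the force on the tool has changed by that much, and returns True; else False.
- arm.move_j(angles): joint-space move.
- let_go() and grab(): open the fingers fully, or close them until they stop; the grip force is fixed at half the most.
- arm.pause(seconds).
- solver.ik(position, orientation): joint angles nearest the present ones, or None.
- imaging.capture(name): name is "scene" or "top" or "wrist"; returns the picture (480x640x3 uint8, blue, green, red); there is no depth.
- imaging.camera_model(name): a dict with "intrinsics" (3x3 intrinsics, pixels), "position" and "orientation" of the camera in the world. Camera axes: x right, y up, looking along -z (the intrinsics and any distortion apply to the point x, -y, -z); pixel columns grow to the right and rows downward; lengths in m; the calibration is good to about 2 mm. The wrist camera is an equidistant fisheye: a pixel r from the principal point sees the ray r / f radians off the axis. A picture is of the moment at which its call begins: read the wrist's pose just before it. camera_model takes no time and is no camera call; for the wrist camera it gives the pose at the moment of the call.
A pose or a line that the arm cannot do raises arm.IKError and nothing moves.
- finish_job(): hands the job in; it is judged then, once.
Trained networks look in the newest picture that a camera, given by its name, has taken for a name from the list of things; names that differ only in an ending like _2 or _b are one class to them, and where a whole thing is asked for, a point or a joint stands for the part that bears it (a point fixed in the world has none). Each returns a list of dicts, best first, with "score" (0 to 1); they miss things now and then, are a little off and sometimes report something else, mostly with a low value. They report only what shows in the picture. A call takes as long as a camera call. They do not tell look-alikes from the thing itself.
- imaging.trace(camera, name): "pixels" (480x640 bool, what is visible of it) and "location" ([column, row] in pixels, amid what is visible of it).
Readings, each from a call of its own:
- monitor.read_clock(): time.
- monitor.read_joint_pos(): joint angles.
- monitor.read_joint_velocities(): joint speeds.
- monitor.read_effort(): joint torques, N m.
- monitor.read_tcp_pos(): TCP position.
- monitor.read_eef_rot(): TCP orientation.
- monitor.read_force(): force on the tool from outside, world axes, zero at the start.
- monitor.read_ft_torque(): the same for the moment, N m.
- monitor.read_finger_gap(): finger opening in m.
- monitor.read_grasp_force(): force on a finger pad.
Only numpy, scipy, OpenCV 4.12 (cv2) and the standard library are available. Lean on these libraries where they do the work, as an engineer would, in place of code of your own. Each camera call takes 0.05 s, during which the arm holds its last target. There are 200 camera calls.

TASK

The blue-lidded glass jar stands where the specimen board has to go: stand it upright in the empty steel tray and let go. Then slide the black board along the table, with the bronze fragment riding on it untouched and staying in place, into the inner corner of the steel square, until its long side is flush against the long leg and its short side flush against the short leg. The square is only resting on the table, so feel for the contact and do not shove it out of place; leave everything else where it is.

Things in the scene. Friction and masses are not known exactly. Their poses are not given: they have to be found in the camera images.
- board: Specimen board: loose flat black slab, 110 mm along its x, 150 mm along its y, 14 mm thick, about 0.2 to 0.3 kg, lying on the table; origin at the centre of its underside, z up. Sliding it (with the artefact on it) takes 3 to 6 N, up to 8 N to break it away from rest.
- artefact: Corroded bronze fragment, brown and green, about 105 mm long (its y) by 36 mm wide and 16 mm high, about 0.11 kg, lying loose near the middle of the board, roughly along the board's y; origin at the middle of its underside.
- square: Loose L-shaped steel square, 2.2 kg, 25 mm high, held only by its weight (a net push beyond about 15 N shifts it). Origin: its inner corner, at table height. Long leg along its y, inner face in the plane x = 0 from y = -240 to +30 mm; short leg along its x, inner face in the plane y = 0 from x = -130 to 0 mm; both 30 mm wide (towards +x, +y). Board home: its centre at x = -55, y = -75 mm.
- square_end (a point): End of the long leg's inner face, 240 mm from the inner corner, half-way up (12.5 mm).
- jar_mid (a point): Centre (half-way up) of the glass jar with a paper label and blue lid: 58 mm in diameter, 100 mm high, 0.2 to 0.3 kg, standing loose in the inner corner of the square; z up.
- jar: The same jar with the blue lid; origin at the centre of its underside.
- tray: Empty plain steel tray, fixed: 190 mm along its x, 150 mm along its y, 30 mm high, walls and floor 4 to 5 mm; origin at the centre of its underside. It stands on the left or on the right of the table; a red tray of the same size, full of brushes, stands on the other side.
- amber: Bystander: amber glass bottle, 62 mm in diameter, 150 mm high; origin at the centre of its underside.
- block: Bystander: cork block 50 x 70 x 40 mm; origin at the centre of its underside.
- beaker: Bystander: glass beaker, 66 mm in diameter, 85 mm high; origin at the centre of its underside.
- whitepot: Bystander: white plastic pot with a white lid, 60 mm in diameter, 90 mm high; origin at the centre of its underside.
There are look-alikes about, which are no part of the job. Leave any red look-alike of the jar alone. Leave any yellow look-alike of the board alone.

How it is judged:
On the way, in this order (a step that is already met when the one before it is completed fails the run):
1. the jar stands upright in the empty steel tray, let go (x of jar_mid in the frame of tray between -0.075 and 0.075 m and y of jar_mid in the frame of tray between -0.055 and 0.055 m and z of jar_mid in the frame of tray below 0.06 m and angle between jar_mid's own z axis and vertical below 0.1 rad and linear speed of jar below 0.02 m/s and contact force between the fingers and jar below 0.1 N), for 0.2 s.
2. the board lies flat and home in the square's corner, flush with both legs (x of board in the frame of square between -0.0575 and -0.053 m and y of board in the frame of square between -0.0775 and -0.073 m and angle between the x axis of board and the x axis of square, either way round below 0.025 rad and linear speed of board below 0.01 m/s and height (world z) of board below 0.004 m), for 0.2 s.
At the end, for the whole second after the job is handed in: Jar upright (0.1 rad) in the empty steel tray, released; board flat, at rest, both sides within 2.5 mm of flush with the legs, parallel within 0.025 rad; fragment flat on it, within 26 mm of its middle in x and y; square's corner and leg end moved under 6 mm, bystanders under 15 mm (all of step 1 and all of step 2 and x of artefact in the frame of board between -0.026 and 0.026 m and y of artefact in the frame of board between -0.026 and 0.026 m and z of artefact in the frame of board above 0.01 m and angle between artefact's own z axis and vertical below 0.1 rad and distance of each of square, square_end from where it was at the start of the episode below 0.006 m and distance of each of amber, block, beaker, whitepot from where it was at the start of the episode below 0.015 m); the robot touches nothing.
It fails at once if the square is shoved more than 6 mm out of place (distance of any of square, square_end from where it was at the start of the episode above 0.006 m).
It fails at once if the jar is tipped over (angle between jar_mid's own z axis and vertical above 0.7 rad).
It fails at once if the board is lifted or tipped off the table instead of slid (height (world z) of board above 0.012 m or angle between board's own z axis and vertical above 0.2 rad).
It fails at once if the robot touches the bronze fragment (contact force between any of the fingers, the arm and artefact above 0.3 N).
It fails at once if a bystander is moved more than 15 mm (distance of any of amber, block, beaker, whitepot from where it was at the start of the episode above 0.015 m).
It also fails if it takes over 72 s, if anything falls off the work surface, if the arm or the gripper's body presses on something with over 40 N, if the wrist force passes 120 N, or if a joint passes its speed limit or range.

## Working session

There is one attempt and no reset: what is moved stays moved. The work goes in short steps, each a Python script; the robot and the scene stay as the last script left them, time stands still between calls to the robot, and variables do not carry over. Pictures are saved under pics/ and viewed, at most 10 in all, crops included, and the job is handed in when it is done.

```bash
ls; mkdir -p pics
cat > h.py <<'E'
from bench import arm, let_go, grab, solver, imaging, finish_job, monitor
import numpy as np, cv2
from scipy.spatial.transform import Rotation as R
def cam(n):
    m=imaging.camera_model(n); K=np.array(m["intrinsics"],float); o=np.array(m["orientation"],float)
    Rm=o if o.shape==(3,3) else (R.from_rotvec(o).as_matrix() if o.size==3 else R.from_quat(o).as_matrix())
    return K,np.array(m["position"],float),Rm,m
def ray(n,uv,c=None):
    K,p,Rm,_=c or cam(n); x=(uv[0]-K[0,2])/K[0,0]; y=(uv[1]-K[1,2])/K[1,1]
    if n=="wrist":
        r=np.hypot(x,y)+1e-12; d=np.array([np.sin(r)*x/r,np.sin(r)*y/r,np.cos(r)])
    else: d=np.array([x,y,1.])
    return p,Rm@np.array([d[0],-d[1],-d[2]])
def onz(n,uv,z,c=None):
    p,d=ray(n,uv,c); return p+d*(z-p[2])/d[2]
E
python3 - <<'E'
from h import *
for n in ("top","scene"):
    im=imaging.capture(n); cv2.imwrite(f"pics/{n}0.png",im); m=imaging.camera_model(n); print(n,m)
    for t in ("board","artefact","square","jar","tray","amber","block","beaker","whitepot"):
        for r in imaging.trace(n,t)[:3]:
            print(t,round(r["score"],2),np.round(r["location"]),int(r["pixels"].sum()),np.round(onz(n,r["location"],0.02),3))
print(monitor.read_eef_rot(),monitor.read_clock(),imaging.camera_model("wrist"))
E
```

```text
pics
top {'intrinsics': array([[496.36824626,   0.        , 325.26826327],
       [  0.        , 496.36824626, 235.68488521],
       [  0.        ,   0.        ,   1.        ]]), 'position': array([0.37931467, 0.02345271, 1.08792003]), 'orientation': array([ 0.1257142 , -0.13744582, -1.55397106])}
board 0.75 [421. 345.] 3893 [ 0.329 -0.188  0.02 ]
board 0.68 [381. 252.] 2812 [ 0.526 -0.105  0.02 ]
square 0.66 [280. 173.] 2722 [0.7   0.119 0.02 ]
jar 0.97 [285. 198.] 795 [0.643 0.106 0.02 ]
jar 0.65 [255. 271.] 761 [0.482 0.167 0.02 ]
tray 0.95 [513. 280.] 6582 [ 0.469 -0.39   0.02 ]
amber 0.75 [436. 178.] 1080 [ 0.694 -0.229  0.02 ]
block 0.83 [493. 188.] 835 [ 0.672 -0.355  0.02 ]
beaker 0.68 [183. 165.] 1005 [0.717 0.335 0.02 ]
beaker 0.17 [138. 200.] 1004 [0.633 0.429 0.02 ]
whitepot 0.67 [138. 200.] 953 [0.634 0.431 0.02 ]
whitepot 0.61 [276. 175.] 2855 [0.696 0.127 0.02 ]
scene {'intrinsics': array([[468.21956813,   0.        , 318.06542623],
       [  0.        , 468.21956813, 236.30470169],
       [  0.        ,   0.        ,   1.        ]]), 'position': array([ 1.21714618, -0
[... 332 characters left out ...]
2 ]
jar 0.62 [371. 288.] 1364 [0.618 0.108 0.02 ]
tray 0.77 [140. 246.] 5108 [ 0.488 -0.392  0.02 ]
amber 0.83 [202. 307.] 1799 [ 0.659 -0.23   0.02 ]
beaker 0.84 [492. 317.] 1601 [0.692 0.337 0.02 ]
beaker 0.63 [375. 327.] 3809 [0.712 0.107 0.02 ]
whitepot 0.92 [526. 282.] 1468 [0.606 0.435 0.02 ]
whitepot 0.39 [203. 307.] 1822 [ 0.659 -0.227  0.02 ]
[-3.11219747e+00 -4.28732528e-01 -1.19835706e-05] 1.0 {'intrinsics': array([[371.64829954,   0.        , 317.85099181],
       [  0.        , 371.64829954, 243.21176635],
       [  0.        ,   0.        ,   1.        ]]), 'position': array([ 0.25457308, -0.63001766,  0.3838941 ]), 'orientation': array([-0.25203683,  0.19004417, -1.28736251])}
```

View pics/top0.png

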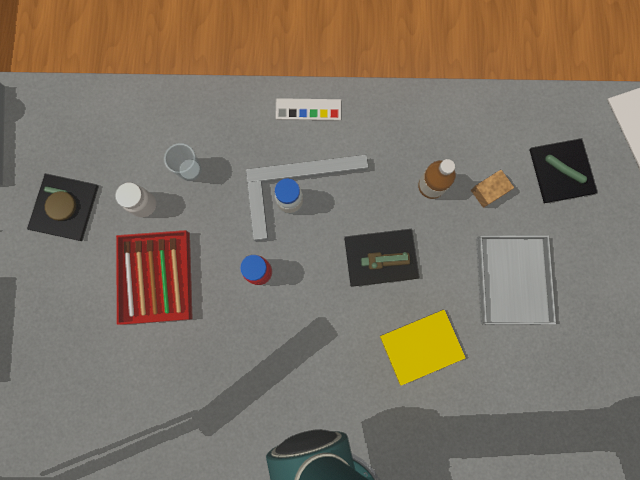

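View pics/scene0.png

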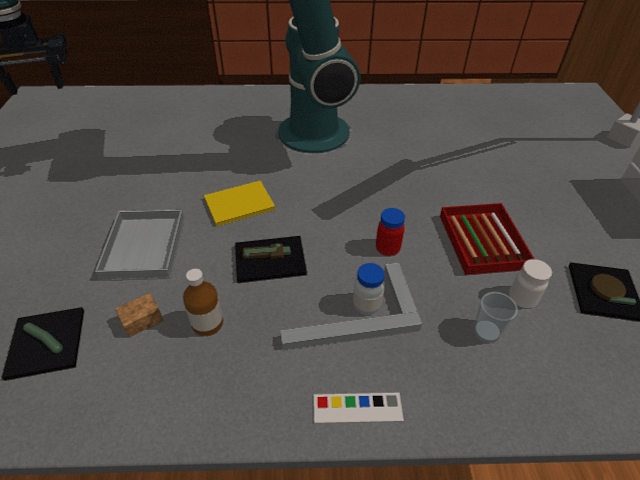

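```bash
cat > fit.py <<'E'
from h import *
from scipy.optimize import minimize
def box(x0,x1,y0,y1,h): return np.array([[x,y,z] for x in(x0,x1) for y in(y0,y1) for z in(0,h)])
def cyl(r,h): return np.array([[r*np.cos(a),r*np.sin(a),z] for a in np.linspace(0,6.28,40) for z in(0,h)])
S={"square":[box(0,.03,-.24,.03,.025),box(-.13,0,0,.03,.025)],"board":[box(-.055,.055,-.075,.075,.014)],
   "tray":[box(-.095,.095,-.075,.075,.03)],"jar":[cyl(.029,.1)]}
def proj(n,P,c):
    K,p,Rm,_=c; q=(P-p)@Rm; x,y,z=q[:,0],-q[:,1],-q[:,2]
    if n=="wrist":
        r=np.hypot(x,y)+1e-12; t=np.arctan2(r,z); X,Y=t*x/r,t*y/r
    else: X,Y=x/z,y/z
    return np.c_[K[0,0]*X+K[0,2],K[1,1]*Y+K[1,2]]
def sil(n,name,pose,c):
    m=np.zeros((480,640),np.float32); a=pose[2]; M=np.array([[np.cos(a),-np.sin(a),0],[np.sin(a),np.cos(a),0],[0,0,1]])
    for b in S[name]:
        h=cv2.convexHull(proj(n,b@M.T+[pose[0],pose[1],0],c).astype(np.float32))
        cv2.fillConvexPoly(m,np.round(h*16).astype(np.int32),1.,cv2.LINE_AA,4)
    return m
# obs: list of (camname, cammodel, mask, ignore)
def fit(name,obs,x0):
    obs=[(n,c,cv2.GaussianBlur(k.astype(np.float32),(0,0),1.5),1-g.astype(np.float32)) for n,c,k,g in obs]
    f=lambda x:sum((np.abs(cv2.GaussianBlur(sil(n,name,x,c),(0,0),1.5)-k)*w).sum()/max(1,k.sum()) for n,c,k,w in obs)
    best=None; x=np.array(x0,float)
    for s in(.02,.005,.002):
        r=minimize(f,x,method="Nelder-Mead",options=dict(initial_simplex=[x,x+[s,0,0],x+[0,s,0],x+[0,0,s*5]],xatol=1e-5,fatol=1e-5)); x=r.x
    return x,r.fun
def find(n,name,near,tol=.08,z=.02):
    for r in imaging.trace(n,name):
        if np.hypot(*(onz(n,r["location"],z)[:2]-near))<tol: return r["pixels"]
    return None
E
python3 - <<'E'
from fit import *
near={"square":(.69,.11),"board":(.53,-.1),"tray":(.475,-.39),"jar":(.63,.107)}
M={}
for n in("top","scene"):
    imaging.capture(n)
    for t in list(near)+["artefact"]: M[n,t]=find(n,t,near.get(t,(.52,-.1)))
Z=np.zeros((480,640),bool); D=lambda m:cv2.dilate(m.astype(np.uint8),np.ones((5,5))) if m is not None else Z
for t in near:
    al=[]
    for n in("top","scene"):
        if M[n,t] is None: print("miss",n,t);continue
        k=M[n,t].copy(); ig=Z
        if t=="square" and M[n,"jar"] is not None: ig=D(M[n,"jar"])
        if t=="board":
            if M[n,"artefact"] is not None:k|=M[n,"artefact"]
            k=cv2.morphologyEx(k.astype(np.uint8),cv2.MORPH_CLOSE,np.ones((9,9)))
        o=(n,cam(n),k,ig); al.append(o); x,v=fit(t,[o],[*near[t],0]); print(t,n,np.round(x,4),round(v,3))
    x,v=fit(t,al,[*near[t],0]); print(t,"both",np.round(x,4),round(v,3))
E
```

```text
square top [0.682  0.1611 0.1445] 0.049
square scene [0.683  0.1635 0.1427] 0.08
square both [0.6826 0.1614 0.1408] 0.142
board top [ 0.5176 -0.1072  0.1284] 0.032
board scene [ 0.5162 -0.1032  0.1442] 0.081
board both [ 0.5166 -0.1055  0.1349] 0.126
tray top [ 0.4717 -0.3952  0.0111] 0.03
tray scene [ 0.4737 -0.3902  0.0323] 0.037
tray both [ 0.4724 -0.3927  0.0169] 0.094
jar top [0.6401 0.0976 0.1107] 0.194
jar scene [ 0.6418  0.0993 -0.0324] 0.151
jar both [0.6424 0.0982 0.005 ] 0.365
```

```bash
cat >> h.py <<'E'
def down(a):
    return (R.from_euler('z',a)*R.from_rotvec([np.pi,0,0])).as_rotvec()
E
python3 - <<'E'
from h import *
for a in (0,np.pi/2,.14,.14+np.pi/2):
  for s in(-np.pi,0,np.pi):
    q=solver.ik([.641,.098,.35],down(a+s)); print(a,s,None if q is None else np.round(q,2))
let_go()
o=down(0.)
arm.movep([.641,.098,.33],o)
c=cam("wrist"); im=imaging.capture("wrist"); cv2.imwrite("pics/w1.png",im)
import fit
k=fit.find("wrist","jar",np.array([.64,.1]),.06,.1)
print(c[1],None if k is None else fit.fit("jar",[("wrist",c,k,np.zeros((480,640)))],[.641,.098,0]))
E
```

```text
0 -3.141592653589793 [ 0.11  0.25  1.72  0.    1.17 -1.46]
0 0 [ 0.11  0.25  1.72 -0.    1.17  1.68]
0 3.141592653589793 [ 0.11  0.25  1.72  0.    1.17 -1.46]
1.5707963267948966 -3.141592653589793 None
1.5707963267948966 0 [ 0.11  0.25  1.72 -0.    1.17  0.11]
1.5707963267948966 3.141592653589793 None
0.14 -3.141592653589793 [ 0.11  0.25  1.72  0.    1.17 -1.6 ]
0.14 0 [ 0.11  0.25  1.72 -0.    1.17  1.54]
0.14 3.141592653589793 [ 0.11  0.25  1.72  0.    1.17 -1.6 ]
1.7107963267948967 -3.141592653589793 None
1.7107963267948967 0 [ 0.11  0.25  1.72  0.    1.17 -0.03]
1.7107963267948967 3.141592653589793 None
[0.71603111 0.09671476 0.30928354] (array([0.64503159, 0.09658647, 0.08999521]), np.float64(0.16281583905220032))
```

View pics/w1.png

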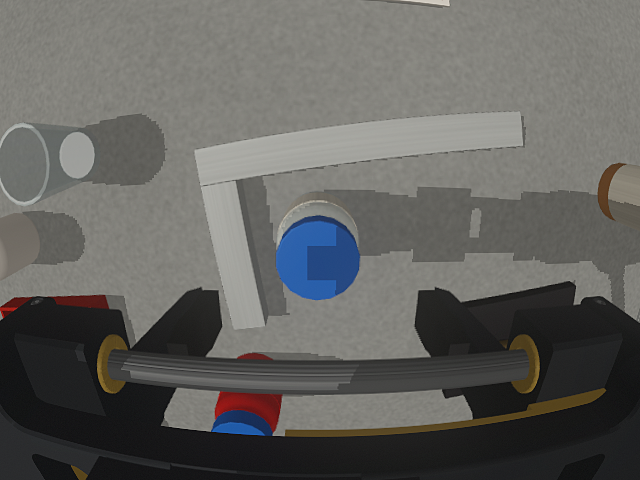

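The picture shows the white-labelled, blue-lidded jar at about (318, 258), between the open fingers. The square's inner corner is near (238, 182) and the red look-alike near (245, 400). I'll grasp the jar now.

Run:
```python
from h import *
G=.147
print(arm.servo_line([.643,.0975,.072+G],vel=.12,max_force=6)); grab(); arm.pause(.3)
print(monitor.read_finger_gap(),monitor.read_grasp_force(),monitor.read_tcp_pos())
arm.servo_line([.643,.0975,.23+G],vel=.15)
arm.servo_line([.473,-.05,.23+G],vel=.25)
arm.movep([.473,-.392,.23+G],down(0.))
arm.servo_line([.473,-.392,.092+G],vel=.15)
h=arm.servo_line([.473,-.392,.072+G],vel=.03,max_force=4)
print(h,monitor.read_tcp_pos(),monitor.read_force(),monitor.read_finger_gap())
let_go(); arm.pause(.2)
arm.servo_line([.473,-.392,.23+G],vel=.15); print(monitor.read_clock())
imaging.capture("top")
import fit; k=fit.find("top","jar",np.array([.473,-.392]),.1,.05)
if k is not None: print(fit.fit("jar",[("top",cam("top"),k,np.zeros((480,640)))],[.473,-.392,0]))
cv2.imwrite("pics/t2.png",imaging.capture("scene"))
```

```text
False
0.056830210552338604 30.000722104450688 [0.64313753 0.09747443 0.2193603 ]
True [ 0.47299379 -0.39203965  0.22322695] [-0.74335381  1.14750817  3.57656868] 0.057186856919967645
14.1083
(array([ 0.4660318 , -0.37027892, -0.11032726]), np.float64(1.0225969552993774))
```

View pics/t2.png

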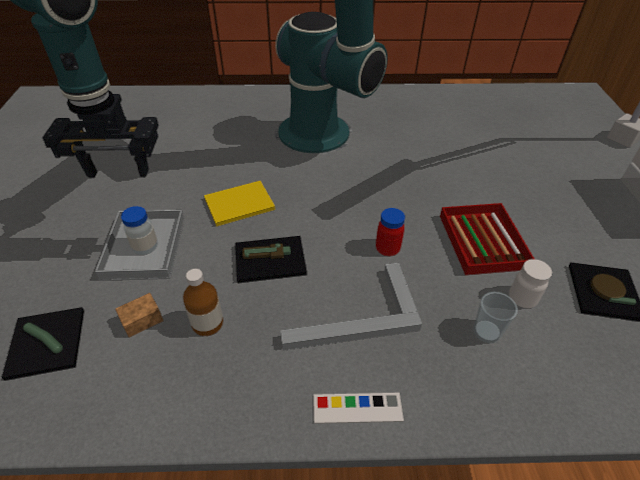

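The scene view shows the jar upright in the steel tray at (140, 230), released, and the square's corner clear. I'll refit the square, board, fragment and red jar, then make the first push in +y.

```bash
cat > st.py <<'E'
from fit import *
import json
Z=np.zeros((480,640))
def tosq(p,s): 
    a=s[2]; d=np.array(p[:2])-s[:2]; return np.array([[np.cos(a),np.sin(a)],[-np.sin(a),np.cos(a)]])@d
def tow(p,s):
    a=s[2]; return np.array([[np.cos(a),-np.sin(a)],[np.sin(a),np.cos(a)]])@np.array(p[:2])+s[:2]
def look(t,near,cams=("top","scene"),tol=.08):
    al=[];out={}
    for n in cams:
        imaging.capture(n); k=find(n,t,near[:2],tol)
        if k is None: print("miss",n,t); continue
        if t=="board":
            a=find(n,"artefact",near[:2],tol)
            if a is not None: k=k|a
            k=cv2.morphologyEx(k.astype(np.uint8),cv2.MORPH_CLOSE,np.ones((9,9)))
        al.append((n,cam(n),k,Z)); print(t,n,*[np.round(v,4) for v in fit(t,al[-1:],near)])
    return fit(t,al,near)[0]
def artef(near):
    for n in("top","scene"):
        imaging.capture(n); k=find(n,"artefact",near[:2],.08)
        if k is not None:
            (c,wh,an)=cv2.minAreaRect(np.argwhere(k)[:,::-1].astype(np.float32)); print("art",n,onz(n,c,.022)[:2])
E
python3 - <<'E'
from st import *
s=look("square",[.6826,.1614,.142]); b=look("board",[.5166,-.1055,.135])
json.dump(list(s),open("sq.json","w")); print(s,b,"board in sq",tosq(b,s),"dyaw",b[2]-s[2]); artef(b)
k=find("top","jar",np.array([.48,.165]))
if k is not None: print("redjar",tosq(fit("jar",[("top",cam("top"),k,Z)],[.474,.157,0])[0],s))
E
```

```text
square top [0.6833 0.1613 0.1354] 0.1055
square scene [0.683  0.1644 0.1482] 0.0478
board top [ 0.5166 -0.1058  0.1465] 0.0378
board scene [ 0.5173 -0.104   0.1291] 0.2805
[0.68370385 0.16289847 0.14025584] [ 0.51725905 -0.10495025  0.14422468] board in sq [-0.20225465 -0.24195013] dyaw 0.003968839810058272
art top [ 0.50841862 -0.1132445 ]
art scene [ 0.51107583 -0.11070357]
redjar [-0.20141972  0.02561642]
```

```bash
cat >> st.py <<'E'
s=np.array(json.load(open("sq.json"))) if __import__("os").path.exists("sq.json") else None
TZ=.166+.004
def goto(x,y,z,vel=.15,mf=None): return arm.servo_line([*tow((x,y),s),z],vel=vel,max_force=mf)
def tsq(): return tosq(monitor.read_tcp_pos(),s)
def F():
    f=np.array(monitor.read_force()); a=s[2]; return np.round([np.cos(a)*f[0]+np.sin(a)*f[1],-np.sin(a)*f[0]+np.cos(a)*f[1],f[2]],2)
E
python3 - <<'E'
from st import *
grab(); o=down(s[2]+np.pi/2); x=-.2045
arm.movep([*tow((x,-.356),s),.33],o)
goto(x,-.356,TZ,.12,5); print(monitor.read_tcp_pos()[2],F())
print(goto(x,-.31,TZ,.02,2.0)); y=tsq()[1]; print("contact",tsq(),F())
print(goto(x,-.235-.012,TZ,.04,14),tsq(),F())
b=look("board",[*tow((-.202,-.165),s),.14]); print(tosq(b,s),b[2]-s[2],monitor.read_clock())
E
```

```text
0.17090517252895124 [0.2  0.38 0.76]
False
contact [-0.2044566  -0.31004683] [-0.19 -1.44  0.22]
False [-0.20447221 -0.24699688] [ 0.12 -0.87 -0.16]
board top [ 0.5035 -0.0152  0.1579] 0.3171
miss scene board
[-0.20328325 -0.15116109] 0.017683122739208412 23.4917
```

Run:
```python
from st import *
a=imaging.capture("scene")[150:390,100:500]; b=imaging.capture("top")[110:350,200:600]
cv2.imwrite("pics/p3.png",cv2.resize(np.vstack([a,b]),None,fx=1.25,fy=1.25))
```

```text
(no output)
```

View pics/p3.png

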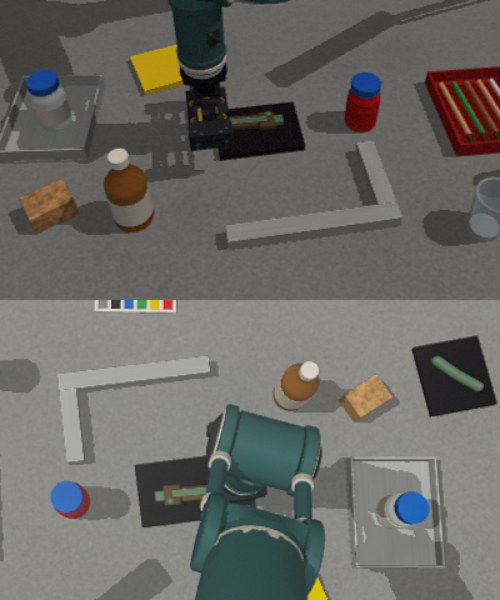

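The board has moved straight, with the fragment still on it, and the amber bottle and red jar are clear. I'll push a bit further, lift clear and measure.

Run:
```python
from st import *
x=-.2045
print(goto(x,-.222,TZ,.04,14),tsq(),F())
goto(x,-.232,TZ,.04); goto(x,-.232,.30,.2)
# hover behind the long side, out of the way
let_go(); arm.movep([*tow((-.33,-.14),s),.33],down(s[2]))
b=look("board",[*tow((-.202,-.138),s),.14]); print(tosq(b,s),b[2]-s[2],monitor.read_clock()); artef(b)
```

```text
False [-0.20455036 -0.22162777] [ 0.79  1.16 -0.24]
board top [ 0.5013 -0.001   0.149 ] 0.114
board scene [0.502  0.0023 0.1244] 0.0535
[-0.20305985 -0.13518565] -0.0030303018310632313 28.675
art top [ 0.4929313  -0.00739156]
```

Run:
```python
from st import *
y=-.139
goto(-.30,y,.33,.2); goto(-.29,y,TZ,.2,5)
goto(-.272,y,TZ,.04)
print(goto(-.139,y,TZ,.05,14),tsq(),F())
goto(-.149,y,TZ,.05); goto(-.149,y,.30,.25); print(monitor.read_clock())
goto(-.32,y,.33,.3)
b=look("board",[*tow((-.07,-.135),s),.14]); print(tosq(b,s),b[2]-s[2],monitor.read_clock()); artef(b)
look("square",s)
```

```text
False [-0.13911197 -0.13898512] [-1.88  0.37 -0.16]
34.55
board top [0.631 0.018 0.14 ] 0.0395
board scene [0.6303 0.0215 0.1486] 0.0664
[-0.07261619 -0.13531454] -0.00017695034125359 35.575
art top [0.62183038 0.01020151]
art scene [0.62313551 0.01313221]
square top [0.6821 0.161  0.1443] 0.083
square scene [0.6834 0.1632 0.1416] 0.0999
```

Run:
```python
from st import *
x=-.0745
grab(); arm.movep([*tow((x,-.240),s),.33],down(s[2]+np.pi/2))
goto(x,-.240,TZ,.25,5); goto(x,-.226,TZ,.05)
print(goto(x,-.167,TZ,.04,13),tsq(),F())
goto(x,-.177,TZ,.05); goto(x,-.177,.30,.3)
let_go(); arm.movep([*tow((-.28,-.10),s),.33],down(s[2])); print(monitor.read_clock())
b=look("board",[*tow((-.07,-.083),s),.14]); print(tosq(b,s),b[2]-s[2],monitor.read_clock())
```

```text
False [-0.07434397 -0.16703677] [-0.08  0.27  1.19]
45.1667
board top [0.6233 0.0725 0.1153] 0.0603
board scene [0.6235 0.0755 0.1266] 0.0759
[-0.07255471 -0.08010807] -0.004030490992733254 45.4667
```

Run:
```python
from st import *
y=-.098
goto(-.153,y,.33,.35); goto(-.153,y,TZ,.25,5)
print(goto(-.130,y,TZ,.03,10),tsq(),F())
h=goto(-.105,y,TZ,.010,10); t=tsq(); print(h,t,F(),"board x if off=.0114:",t[0]+.0664)
goto(-.15,y,TZ,.06); goto(-.15,y,.30,.3); print(monitor.read_clock())
goto(-.28,y,.33,.35)
b=look("board",[*tow((-.056,-.081),s),.14]); print(tosq(b,s),b[2]-s[2],monitor.read_clock()); look("square",s,("top",))
```

```text
False [-0.13006861 -0.09797834] [-0.88  0.1  -0.33]
True [-0.12052506 -0.09798502] [-0.51  0.55 -1.22] board x if off=.0114: -0.05412506046891098
50.1833
board top [0.6395 0.0741 0.1378] 0.0411
board scene [0.6253 0.0741 0.1544] 0.1772
[-0.05783391 -0.07986204] 0.009973563906785693 51.0167
square top [0.6827 0.1612 0.136 ] 0.0887
```

Run:
```python
from st import *
x=-.057
grab(); arm.movep([*tow((x,-.19),s),.31],down(s[2]+np.pi/2)); print(monitor.read_clock())
goto(x,-.185,TZ,.28,5)
print(goto(x,-.169,TZ,.03,10),tsq(),F())
h=goto(x,-.145,TZ,.010,10); t=tsq(); print(h,t,F(),"board y:",t[1]+.0864)
goto(x,-.18,TZ,.06); goto(x,-.18,.28,.3); print(monitor.read_clock())
arm.movep([*tow((-.28,-.12),s),.33],down(s[2]+np.pi/2)); print(monitor.read_clock())
b=look("board",[*tow((-.055,-.075),s),.14],("top",)); print(tosq(b,s),b[2]-s[2]); look("square",s,("top",)); artef(b)
a=imaging.capture("top")[110:260,220:420]; c=imaging.capture("scene")[210:360,240:440]
cv2.imwrite("pics/f1.png",cv2.resize(np.hstack([a,c]),None,fx=2,fy=2,interpolation=cv2.INTER_CUBIC)); print(monitor.read_clock())
```

```text
53.8917
False [-0.05708706 -0.16877658] [ 0.04 -0.28  0.12]
True [-0.05716537 -0.16136202] [ 0.36 -0.73  1.14] board y: -0.07496201834181124
57.225
58.1583
board top [0.6389 0.0799 0.1435] 0.2415
[-0.05593345 -0.07592734] 0.0032063595307948445
square top [0.6835 0.1629 0.1405] 0.1764
art top [0.62999369 0.07082777]
art scene [0.63209745 0.07377196]
58.7083
```

View pics/f1.png

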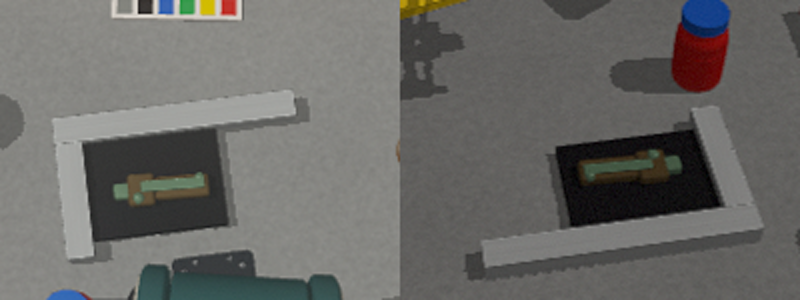

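The board sits in the corner with the fragment near its middle, and both legs look closed. There is time for one more gentle press against the long leg, after which I'll hand in.

Run:
```python
from st import *
y=-.092
let_go(); arm.movep([*tow((-.150,y),s),.26],down(s[2]))
goto(-.148,y,TZ,.25,5); print(monitor.read_clock())
if monitor.read_clock()<64:
    h=goto(-.108,y,TZ,.015,9); t=tsq(); print(h,t,t[0]+.0664)
goto(-.15,y,TZ,.08); goto(-.15,y,.26,.3); print(monitor.read_clock())
imaging.capture("scene")
print(finish_job(),monitor.read_clock())
```

```text
61.7167
True [-0.11311641 -0.09201439] -0.04671640612713657
67.1917
the job is handed in; nothing more can be done
the job is handed in; nothing more can be done
```

The job is handed in, but I doubt it passed: the last press against the long leg may have pushed the square too far. That press stopped about 7 mm past the earlier contact point (tool x −113 mm, against −121 mm in the square's frame), more than the 6 mm the square may move, and I did not measure the board or the square afterwards. Before that press, the jar stood released in the steel tray, and the board measured at home in the corner (x −55.9 mm, y −75.9 mm, about 0.003 rad off parallel) with the fragment in place. I handed in at about 67 s of the 72 s allowed.

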